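# Line up a hidden strap with a drift pin and fit the bolt of a mounting block

## Robot

A 6-joint arm with a two-finger parallel gripper is mounted at the origin on the work surface; the furniture and walls round the work are solid. World frame = base frame: x ahead of the robot, y to its left, z up, the work surface at z = 0. Lengths are in mm, angles in degrees, forces in N, time in s.
With the tool pointing down it reaches from about 350 to 850 mm from the base axis. Payload 8.1 kg.
Tool frame: the origin (TCP) lies midway between the tips of the shut fingers; the grasp point (between the pads) lies 19 mm behind it; z points along the fingers, y is the line along which they close (so a half turn about z gives the same grasp; the last joint's range is limited). The gripper opens to 85 mm and grips with 20 to 120 N. Pads are 22 mm wide; open, the fingers measure 114 mm over their backs; the gripper's body (76 mm by 85 mm) begins 54 mm behind the grasp point. The pads swing forward as they close: fully open they stand 13 mm farther back than shut.
Start: joints at [-69.752, 7.471, 85.268, -0, 87.261, -4.893], TCP at [254.932, -543.153, 231.292] pointing down, gripper open.
Joint ranges: [-169.43, 169.43], [-51.17, 129.36], [1.28, 143.12], [-76.62, 256.62], [0, 156.53], [-152.29, 152.29]. Speed limits (degrees/s): [136.94, 136.94, 159.86, 180, 180, 180].

## Interface

Orientations are given as [roll, pitch, yaw] about the fixed x, y, z axes, in that order (R = Rz(yaw) Ry(pitch) Rx(roll)).
In Python, from bench import r gives the robot as it stands.
- The arm moves only by the tool step_arm, never from a script. Its arguments are lists of equal length, an entry for each row: "delta_pos": the shift along the world's x, y, z in units of 200 mm (1.0 is 200 mm), a list of three; "spin": the turn about the world's z in units of 180 degrees (1.0 is 180 degrees). In form: {"delta_pos": [[dx, dy, dz], ...], "spin": [spin, ...]}. A call has 1 to 8 rows; each row shifts and turns the commanded pose from where the row before left it; what a row does not reach is not made up. A row lasts 1/8 s, in which the tool goes at most 62.5 mm and 10.7 degrees, less where a joint would pass 70% of its speed; a pose out of reach is approached as far as the arm can. A call with a number of a shift or a turn outside -1 to 1 is refused whole. A call with a gripper value outside its range is refused whole. "gripper" is the opening, from -1 (shut) to 1 (fully open), set as the call begins (left out, the last holds). The fingers move at their own pace and stop on an object; "squeeze" is the grip in N (left out, the last holds). Time passes only in rows, so rows that do not move let the fingers close. It gives the time, the measured TCP pose, the force, the opening and the grip force at its end, in the units of the state.
- r.sense(): the state, without advancing time (a new reading comes with each control period).
- r.snapshot(name): name is "side" or "top"; returns a dict with "pixels" (480x640x3 uint8, blue, green, red), "fx", "fy", "cx", "cy" (pixels), "camera_from_world" (4x4, takes a point from world to camera coordinates). Camera axes: x right, y up, looking along -z (the intrinsics and any distortion apply to the point x, -y, -z); pixel columns grow to the right and rows downward; lengths in mm; the calibration is good to about 2 mm. A picture is of the moment at which its call begins. There is no depth.
- r.hand_in(): hands the job in; it is judged then, once.
The state is a dict: "time": time; "joint_pos": joint angles; "qd": joint speeds; "joint_efforts": joint torques, N m; "tool_pos": TCP position; "tcp_rot": TCP orientation; "ft_force": force on the tool from outside, world axes, zero at the start; "wrist_torque": the same for the moment, N m; "finger_gap": finger opening in mm; "grip_force": force on a finger pad.
Only numpy, scipy, OpenCV 4.12 (cv2) and the standard library are available. Lean on these libraries where they do the work, as an engineer would, in place of code of your own. Each camera call takes 0.05 s, during which the arm holds its last target. There are 200 camera calls.

## Task

On the mounting block for the hand-cranked kitchen machine, the steel strap hidden under the cover plate has swung out of line. Feel for the strap's hole with the steel drift pin through the large hole of the cover, bring the strap into line and push the pin fully home with its collar on the plate; then, with the pin left in, push the black-knobbed bolt through the smaller hole fully home, and leave both standing there. Work gently: never press pin, bolt or fingers on the block with more than 20 N, and leave the other things where they are.

Things in the scene. Friction and masses are not known exactly. Their poses are not given: they have to be found in the camera images.
- pin_hole (a point): Centre of the large hole (30 mm diameter, for the drift pin) at the cover plate's top face, 50 mm above the worktop. z up; x along the block, away from the smaller hole; y across the block. Beneath it the strap's own pin hole (14 mm) starts anywhere up to 9 mm to the +y or -y side; its place is not measured and must be found by feel.
- bolt_hole (a point): Centre of the smaller hole (12 mm diameter, for the bolt) at the cover plate's top face, 65 mm from the pin hole in -x; same axes. The strap's bolt hole below (12 mm) comes into line when the pin is home.
- strap_pivot (a point): The bolt already fitted (hex head 8.5 mm high), at the cover's top face, 130 mm from the pin hole in -x. The hidden steel strap turns about it: 52 mm wide, 7 mm thick, top face 12 mm and underside 19 mm below the cover's top face, hollow below to the worktop. It turns stiffly: about 5 N sideways at the pin hole moves it; it stays where it is left.
- block: Mounting block: fixed wooden frame 200x104x36 mm, black gasket, steel cover plate 196x100x6 mm with its top 50 mm above the worktop. Origin on the worktop directly below bolt_hole, x along its length towards the pin hole. Cover and strap together give downwards on the gasket, about 1 mm for each 4 N beyond the first 2 N, for up to 6 mm (then hard), and spring back.
- stand: Fixed wooden parts stand 140x70x52 mm, origin under its centre. Two like wells, 30 mm wide and 44 mm deep, 38 mm either side of its centre along its x. Pin and bolt stand upright in them, collars on its top face 52 mm above the worktop; which well holds which varies.
- pin_grip (a point): Centre of the plain steel drift pin's square handle (16x16 mm, 44 mm tall), 26 mm above the underside of its collar. z points up the pin, x and y are square to the handle's faces.
- bolt_grip (a point): Centre of the bolt's round black knob (18 mm diameter, 44 mm tall), 26 mm above the underside of its collar; z up the bolt.
- pin_collar (a point): Centre of the underside of the drift pin's collar; z up the pin. When home it lies on pin_hole.
- bolt_collar (a point): Centre of the underside of the bolt's collar; z up the bolt. When home it lies on bolt_hole.
- pin: The stepped steel drift pin, 88 mm long; origin at the centre of its collar's underside (collar 36 mm diameter, 4 mm thick). 40 mm reach below it; diameters from the blunt tip up: 10.8 mm at the flat tip and up to 12 mm, cone to 12 mm at 18 mm, 12 mm to 28 mm, cone to 28 mm at 36 mm, 28 mm to the collar.
- bolt: The bolt; origin at the centre of its collar's underside (steel collar 36 mm diameter, 4 mm thick). Below it a smooth shank of 10 mm diameter reaches 32 mm, its last 8 mm tapering to 6 mm; no thread, it is pushed in.
- lemon_1: yellow lemon, 83x58x58 mm, lying at the far side; origin: underside centre. Bystander.
- tape_1: roll of tan tape lying flat, 104x102x25 mm; origin: underside centre. Bystander.
- egg_timer: round egg timer, white below and red above, 64x64x44 mm; origin: underside centre. Bystander.
- mug_2: white mug with handle, 83x113x93 mm; origin: underside centre. Bystander.
- spice_jar_1: glass spice jar with a tan cap, 42x42x106 mm; origin: underside centre. Bystander.
- tin_1: food tin, 75x75x58 mm; origin: underside centre. Bystander.
- salt_dish: small steel footed dish, 68x68x46 mm; origin: underside centre. Bystander.

How it is judged:
By the outcome, as a careful person would: the job done as asked, in the order asked, and still so for the second after the job is handed in, with the robot touching nothing.
It also fails if it takes over 72 s, if anything falls off the work surface, if the arm or the gripper's body presses on something with over 40 N, if the wrist force passes 120 N, or if a joint passes its speed limit or range.

## Working session

There is one attempt and no reset: what is moved stays moved. The work goes in short steps, Python scripts to look and compute and a tool call to move; the robot and the scene stay as the last step left them, time stands still between calls to the robot, and variables do not carry over. Pictures are saved under pics/ and viewed, at most 10 in all, crops included, and the job is handed in when it is done.

Besides the shell and the picture viewer there is one more tool, called after "Call:" by a JSON object that holds its "op" and its "data", one argument or row to a line. step_arm: Moves the arm, as the interface text tells. Shifts and turns lie within -1 to 1; 1 stands for 200 mm of shift or 180 degrees of turn. Its arguments: {"type":"object","properties":{"delta_pos":{"type":"array","items":{"type":"array","items":{"type":"number","minimum":-1,"maximum":1}}},"spin":{"type":"array","items":{"type":"number","minimum":-1,"maximum":1}},"gripper":{"type":"number"},"squeeze":{"type":"number"}},"required":["delta_pos","spin"]}

```bash
mkdir -p pics; cat > h.py <<'E'
import numpy as np, cv2
from bench import r
def snap(n,f):
    s=r.snapshot(n); np.savez(f'pics/{f}.npz',**{k:np.array(v) for k,v in s.items()}); cv2.imwrite(f'pics/{f}.png',s['pixels']); return s
def ray(s,u,v):
    T=np.array(s['camera_from_world']);R=T[:3,:3];c=-R.T@T[:3,3]
    d=R.T@np.array([(u-s['cx'])/s['fx'],-(v-s['cy'])/s['fy'],-1]);return c,d
def atz(s,u,v,z):
    c,d=ray(s,u,v);return c+d*(z-c[2])/d[2]
def proj(s,p):
    T=np.array(s['camera_from_world']);q=T[:3,:3]@np.array(p)+T[:3,3]
    return s['cx']+s['fx']*q[0]/-q[2], s['cy']+s['fy']*-q[1]/-q[2]
def load(f): return dict(np.load(f'pics/{f}.npz'))
E
python3 - <<'E'
from h import *
for n in('top','side'):
    s=snap(n,n+'0'); print({k:v for k,v in s.items() if k!='pixels'})
print(r.sense())
E
```

```text
{'fx': 618.1781854809636, 'fy': 618.1781854809636, 'cx': 314.6802472518214, 'cy': 233.7123230563234, 'camera_from_world': array([[-1.73203276e-02, -9.99803832e-01, -9.60744262e-03,
        -7.30957841e-01],
       [ 9.83504991e-01, -1.87667353e-02,  1.79904812e-01,
        -5.41372063e+02],
       [-1.80049821e-01, -6.33295748e-03,  9.83637106e-01,
        -1.37703176e+03],
       [ 0.00000000e+00,  0.00000000e+00,  0.00000000e+00,
         1.00000000e+00]])}
{'fx': 527.0770256211207, 'fy': 527.0770256211207, 'cx': 321.3191375341426, 'cy': 245.2574921599649, 'camera_from_world': array([[ 9.91368722e-01, -1.29416364e-01,  2.09633622e-02,
        -5.24770833e+02],
       [ 3.10841102e-02,  3.87365971e-01,  9.21401857e-01,
        -9.08566765e+01],
       [-1.27364971e-01, -9.12797354e-01,  3.88045300e-01,
        -1.31961397e+03],
       [ 0.00000000e+00,  0.00000000e+00,  0.00000000e+00,
         1.00000000e+00]])}
{'time': 0.1, 'joint_pos': array([-6.97522816e+01,  7.51080170e+00,  8.53261081e+01, -1.25718591e-03,
        8.72625805e+01, -4.89047372e+00]), 'qd': array([ 0.02328061, -0.10519059, -0.08373001,  0.03934491,  0.06137814,
        0.04805091]), 'joint_efforts': array([ 2.89569194e-03, -5.70952427e+01, -5.01941013e+01, -3.25351675e-05,
        8.11773527e-03, -1.00432956e-04]), 'tool_pos': array([ 254.7370761 , -542.66004538,  230.31972242]), 'tcp_rot': array([-1.79900765e+02, -7.23059573e-03,  2.51382470e+01]), 'ft_force': array([-0.01328422,  0.92100739,  0.66927342]), 'wrist_torque': array([-0.01909565,  0.00910628, -0.03120666]), 'grip_force': 0.0, 'finger_gap': 85.41214983515306}
```

View pics/top0.png

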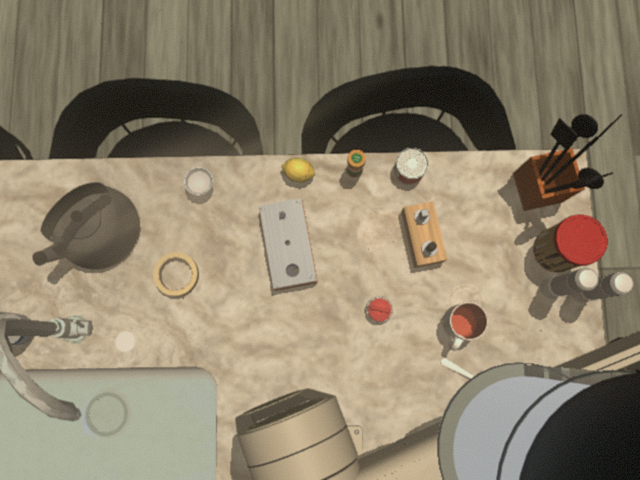

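View pics/side0.png

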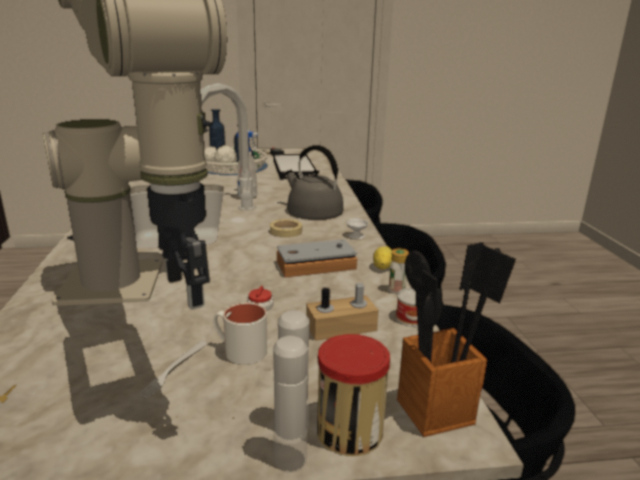

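Top view: block at about (288,244), with the large hole at (292,270), small hole at (287,242) and pivot at (282,215). Stand at (425,234), with the steel pin at (421,216) and black bolt at (430,249). I'll zoom in on these.

```bash
python3 - <<'E'
from h import *
t=load('top0')['pixels'];s=load('side0')['pixels']
def c(i,x,y,w,h,k): return cv2.resize(i[y:y+h,x:x+w],None,fx=k,fy=k,interpolation=cv2.INTER_CUBIC)
A=c(t,250,190,80,110,5); B=c(t,390,195,80,110,5)
cv2.imwrite('pics/c1.png',np.hstack([A,B]))
cv2.imwrite('pics/c2.png',np.vstack([c(s,270,230,100,50,6)[:300],c(s,300,275,100,50,6)]))
E
```

```text
(no output)
```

View pics/c1.png

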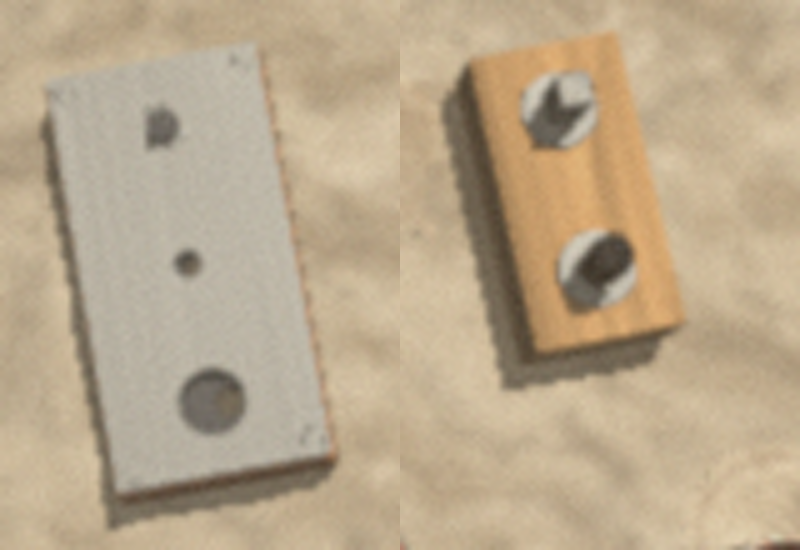

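View pics/c2.png

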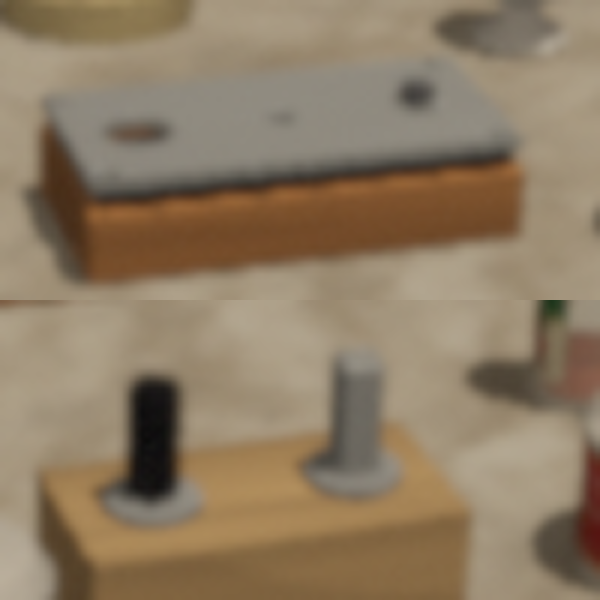

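The crops show the plate corners, all three hole centres, both collars and the stand's corners clearly. There is also a brownish patch on the right of the large hole, possibly the strap's hole.

```bash
python3 - <<'E'
from h import *
t=load('top0');s=load('side0')
A=lambda x,y,z:atz(t,x/5+249.6,y/5+189.6,z)
B=lambda x,y,z:atz(t,(x-400)/5+389.6,y/5+194.6,z)
C=lambda x,y,z:atz(s,x/6+269.6,y/6+229.6,z)
D=lambda x,y,z:atz(s,x/6+299.6,(y-300)/6+274.6,z)
np.set_printoptions(precision=1,suppress=True)
ph,bh,pv=A(212,401,50),A(188,263,50),A(162,127,58.5)
print('top',ph,bh,pv,np.linalg.norm(ph-bh),np.linalg.norm(ph-pv))
co=[A(*p,50) for p in((47,85),(255,43),(335,458),(118,494))]
print(np.mean(co,0),'lens',[np.linalg.norm(co[i]-co[i-1]) for i in range(4)])
print('yaw',[np.degrees(np.arctan2(*(v[1::-1]))) for v in (co[2]-co[1],co[3]-co[0],ph-bh,ph-pv)])
print('side',C(139,131,50),C(282,118,50),C(416,93,54))
sc=[B(*p,52) for p in((470,62),(617,33),(685,322),(535,352))]
print('stand',np.mean(sc,0),'lens',[np.linalg.norm(sc[i]-sc[i-1]) for i in range(4)],[np.degrees(np.arctan2(*(v[1::-1]))) for v in (sc[2]-sc[1],sc[3]-sc[0])])
print('pin',B(560,110,56),'bolt',B(597,270,56)); print('pintop',B(575,92,100),'bolttop',B(611,250,100))
print('side pin',D(354,472,56),'bolt',D(154,497,56),'tops',D(359,357,100),D(155,382,100))
print('strap spot',A(229,400,38))
E
```

```text
top [458.4  42.6  50. ] [522.5  53.   50. ] [584.8  63.9  58.5] 64.90625839435472 128.51402454260835
[520.4  52.8  50. ] lens [np.float64(193.64622268095232), np.float64(98.72997038447491), np.float64(197.4847817733119), np.float64(99.8767529089766)]
yaw [np.float64(-170.14068344978395), np.float64(-170.4727976517941), np.float64(-170.81423397477258), np.float64(-170.4292565376761)]
side [457.   36.8  50. ] [521.6  46.1  50. ] [584.2  60.3  54. ]
stand [ 538. -264.   52.] lens [np.float64(137.89704988498096), np.float64(69.8217782216055), np.float64(137.8873241062967), np.float64(70.06565505976732)] [np.float64(-169.9942372877715), np.float64(-170.0955498786889)]
pin [ 575.4 -257.6   56. ] bolt [ 500.5 -270.8   56. ]
pintop [ 574.3 -257.1  100. ] bolttop [ 502.5 -269.5  100. ]
side pin [ 574.  -265.4   56. ] bolt [ 500.4 -276.6   56. ] tops [ 574.4 -261.6  100. ] [ 500.1 -274.   100. ]
strap spot [460.2  35.3  38. ]
```

Call:
{"op": "step_arm", "data": {
  "delta_pos": [
    [0.2, 0.177, -0.03],
    [0.2, 0.177, -0.03],
    [0.2, 0.177, -0.03],
    [0.2, 0.177, -0.03],
    [0.2, 0.177, -0.03],
    [0.2, 0.177, -0.03],
    [0.2, 0.177, -0.03],
    [0.2, 0.177, -0.03]
  ],
  "spin": [-0.004, -0.004, -0.004, -0.004, -0.004, -0.004, -0.004, 0],
  "gripper": 1
}}

```text
time: 1.1
tool_pos: [575.8, -258.5, 182.6]
tcp_rot: [-180.0, 0.0, 20.1]
ft_force: [0.4, -0.6, -0.4]
finger_gap: 85.3
grip_force: 0.0
```

Call:
{"op": "step_arm", "data": {
  "delta_pos": [
    [0, 0, 0],
    [0, 0, 0],
    [0, 0, 0]
  ],
  "spin": [0, 0, 0]
}}

```text
time: 1.48
tool_pos: [574.2, -261.0, 183.3]
tcp_rot: [180.0, 0.0, 20.0]
ft_force: [0.8, -0.3, 0.4]
finger_gap: 85.3
grip_force: 0.0
```

```bash
python3 - <<'E'
from h import *
s=snap('side','side1'); t=snap('top','top1')
d=r.sense();print(d['tool_pos'],d['tcp_rot'])
g=d['tool_pos']
print(proj(s,g),proj(t,g))
def c(i,x,y,w,h,k): return cv2.resize(i[y:y+h,x:x+w],None,fx=k,fy=k,interpolation=cv2.INTER_CUBIC)
t0=load('top0')['pixels']
cv2.imwrite('pics/c3.png',np.hstack([c(s['pixels'],310,220,80,120,5),c(t0,405,200,33,50,12)[:600]]))
E
```

```text
[ 574.23103705 -261.06408841  183.54782018] [ 1.79984113e+02 -2.88805719e-03  2.00020982e+01]
(np.float64(361.28566887144564), np.float64(247.69684402358723)) (np.float64(433.043602859567), np.float64(204.51940744843375))
```

View pics/c3.png

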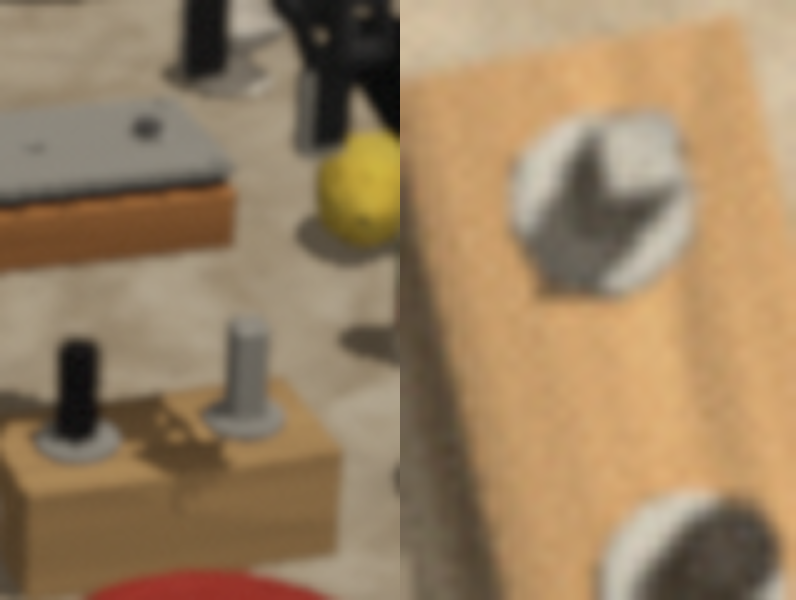

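The side crop shows the fingers above the scene and both handles standing free. In the top crop the pin's faces are turned about -78°, so I'll use yaw 12.

Call:
{"op": "step_arm", "data": {
  "delta_pos": [
    [0, 0.003, -0.1],
    [0, 0, -0.1],
    [0, 0, -0.1],
    [0, 0, -0.1],
    [0, 0, -0.1],
    [0, 0, -0.097],
    [0, 0, 0],
    [0, 0, 0]
  ],
  "spin": [-0.015, -0.015, -0.014, 0, 0, 0, 0, 0]
}}

```text
time: 2.58
tool_pos: [575.3, -259.5, 64.4]
tcp_rot: [180.0, -0.0, 12.2]
ft_force: [0.8, 0.9, 0.2]
finger_gap: 85.2
grip_force: 0.0
```

Call:
{"op": "step_arm", "data": {
  "delta_pos": [
    [0, 0, 0],
    [0, 0, 0],
    [0, 0, 0],
    [0, 0, 0],
    [0, 0, 0],
    [0, 0, 0],
    [0, 0, 0],
    [0, 0, 0]
  ],
  "spin": [0, 0, 0, 0, 0, 0, 0, 0],
  "gripper": -1,
  "squeeze": 20
}}

```text
time: 3.58
tool_pos: [575.0, -259.3, 64.1]
tcp_rot: [-180.0, -0.0, 12.2]
ft_force: [-2.4, 3.2, 6.3]
finger_gap: 15.7
grip_force: 24.8
```

Call:
{"op": "step_arm", "data": {
  "delta_pos": [
    [0, 0, 0],
    [0, 0, 0],
    [0, 0, 0],
    [0, 0, 0.05],
    [0, 0, 0.1],
    [0, 0, 0.15],
    [0, 0, 0.15],
    [0, 0, 0.05]
  ],
  "spin": [0, 0, 0, 0, 0, 0, 0, 0],
  "squeeze": 70
}}

```text
time: 4.58
tool_pos: [576.5, -260.4, 167.9]
tcp_rot: [179.8, -0.2, 12.2]
ft_force: [0.1, -0.5, -1.3]
finger_gap: 14.9
grip_force: 68.2
```

Call:
{"op": "step_arm", "data": {
  "delta_pos": [
    [-0.04, 0.1, 0],
    [-0.11, 0.28, 0],
    [-0.11, 0.28, 0],
    [-0.11, 0.28, 0],
    [-0.11, 0.28, 0],
    [-0.1, 0.256, 0],
    [0, 0, 0],
    [0, 0, 0]
  ],
  "spin": [0, 0, 0, 0, -0.007, -0.007, 0, 0]
}}

```text
time: 5.58
tool_pos: [459.0, 35.9, 163.9]
tcp_rot: [180.0, -0.0, 9.7]
ft_force: [0.7, -0.3, -2.1]
finger_gap: 15.3
grip_force: 68.9
```

```bash
python3 - <<'E'
from h import *
s=snap('side','side2'); t=snap('top','top2')
d=r.sense();print(d['tool_pos'],d['tcp_rot'],d['ft_force'],d['wrist_torque'],d['finger_gap'])
def c(i,x,y,w,h,k): return cv2.resize(i[y:y+h,x:x+w],None,fx=k,fy=k,interpolation=cv2.INTER_CUBIC)
cv2.imwrite('pics/c4.png',c(s['pixels'],260,160,110,120,5))
E
```

```text
[459.21777002  35.00762032 163.84661539] [1.79982402e+02 2.28788245e-03 9.60831178e+00] [-0.37191925 -0.346973   -1.62268393] [-0.05775229  0.00765084 -0.00924702] 15.023431177870174
```

View pics/c4.png

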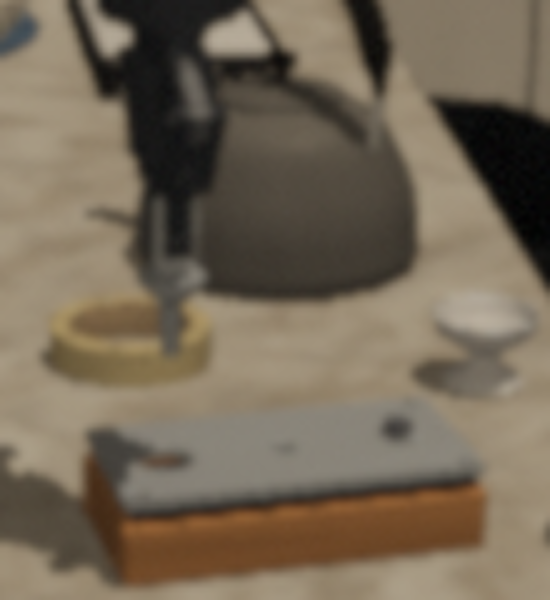

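The pin hangs straight above the large hole, and the side crop shows it at (170,310) with the hole at (165,460). Lowering it towards the strap.

Call:
{"op": "step_arm", "data": {
  "delta_pos": [
    [0, 0, -0.08],
    [0, 0, -0.1],
    [0, 0, -0.07],
    [0, 0, -0.035],
    [0, 0, -0.025],
    [0, 0, -0.02],
    [0, 0, -0.01],
    [0, 0, 0]
  ],
  "spin": [0, 0, 0, 0, 0, 0, 0, 0]
}}

```text
time: 6.68
tool_pos: [459.0, 35.9, 96.1]
tcp_rot: [180.0, -0.0, 9.7]
ft_force: [-0.6, -0.3, -1.7]
finger_gap: 15.0
grip_force: 68.9
```

Call:
{"op": "step_arm", "data": {
  "delta_pos": [
    [0, 0, -0.01],
    [0, 0, -0.01],
    [0, 0, -0.005],
    [0, 0, 0],
    [0, 0, 0]
  ],
  "spin": [0, 0, 0, 0, 0]
}}

```text
time: 7.3
tool_pos: [459.0, 35.8, 90.9]
tcp_rot: [-180.0, -0.0, 9.7]
ft_force: [-0.5, -0.7, -2.6]
finger_gap: 15.1
grip_force: 68.9
```

Call:
{"op": "step_arm", "data": {
  "delta_pos": [
    [0, 0, -0.005],
    [0, 0, -0.005],
    [0, 0, 0],
    [0, 0, 0]
  ],
  "spin": [0, 0, 0, 0]
}}

```text
time: 7.8
tool_pos: [458.9, 35.8, 88.9]
tcp_rot: [-180.0, 0.0, 9.7]
ft_force: [-0.7, -0.1, -2.4]
finger_gap: 15.2
grip_force: 68.9
```

Call:
{"op": "step_arm", "data": {
  "delta_pos": [
    [0, 0, -0.005],
    [0, 0, 0],
    [0, 0, 0]
  ],
  "spin": [0, 0, 0]
}}

```text
time: 8.18
tool_pos: [458.9, 35.8, 87.9]
tcp_rot: [180.0, 0.0, 9.7]
ft_force: [-0.0, -0.1, -2.5]
finger_gap: 15.1
grip_force: 68.9
```

Call:
{"op": "step_arm", "data": {
  "delta_pos": [
    [0, 0, -0.005],
    [0, 0, -0.005],
    [0, 0, 0],
    [0, 0, 0]
  ],
  "spin": [0, 0, 0, 0]
}}

```text
time: 8.68
tool_pos: [458.9, 35.8, 85.9]
tcp_rot: [180.0, 0.0, 9.7]
ft_force: [-0.4, -0.1, -1.4]
finger_gap: 15.2
grip_force: 68.9
```

Call:
{"op": "step_arm", "data": {
  "delta_pos": [
    [0, 0, -0.005],
    [0, 0, -0.005],
    [0, 0, 0],
    [0, 0, 0]
  ],
  "spin": [0, 0, 0, 0]
}}

```text
time: 9.18
tool_pos: [458.9, 35.9, 83.9]
tcp_rot: [-180.0, 0.0, 9.7]
ft_force: [0.1, 0.5, -1.2]
finger_gap: 14.8
grip_force: 68.9
```

Tip is in the strap's hole. Going a little deeper.

Call:
{"op": "step_arm", "data": {
  "delta_pos": [
    [0, 0, -0.005],
    [0, 0, -0.005],
    [0, 0, 0],
    [0, 0, 0]
  ],
  "spin": [0, 0, 0, 0]
}}

```text
time: 9.68
tool_pos: [458.9, 35.9, 81.9]
tcp_rot: [-180.0, 0.0, 9.7]
ft_force: [-0.3, -0.1, -2.1]
finger_gap: 15.0
grip_force: 68.9
```

Call:
{"op": "step_arm", "data": {
  "delta_pos": [
    [0, 0, -0.005],
    [0, 0, -0.005],
    [0, 0, 0],
    [0, 0, 0]
  ],
  "spin": [0, 0, 0, 0]
}}

```text
time: 10.18
tool_pos: [458.9, 35.8, 79.9]
tcp_rot: [-180.0, 0.0, 9.7]
ft_force: [0.1, -0.3, -1.7]
finger_gap: 15.1
grip_force: 68.9
```

Call:
{"op": "step_arm", "data": {
  "delta_pos": [
    [-0.001, 0.005, 0],
    [-0.001, 0.005, 0],
    [0, 0, 0]
  ],
  "spin": [0, 0, 0]
}}

```text
time: 10.55
tool_pos: [458.7, 37.4, 80.0]
tcp_rot: [179.9, -0.0, 9.7]
ft_force: [0.5, -5.0, -1.6]
finger_gap: 15.3
grip_force: 68.9
```

Call:
{"op": "step_arm", "data": {
  "delta_pos": [
    [-0.001, 0.005, 0],
    [-0.001, 0.005, 0],
    [0, 0, 0]
  ],
  "spin": [0, 0, 0]
}}

```text
time: 10.92
tool_pos: [458.2, 39.8, 80.0]
tcp_rot: [180.0, -0.0, 9.7]
ft_force: [0.6, -5.2, -1.3]
finger_gap: 15.0
grip_force: 68.9
```

Call:
{"op": "step_arm", "data": {
  "delta_pos": [
    [-0.001, 0.005, 0],
    [0, 0, 0]
  ],
  "spin": [0, 0]
}}

```text
time: 11.18
tool_pos: [457.9, 40.9, 79.9]
tcp_rot: [-180.0, -0.0, 9.7]
ft_force: [0.3, -4.7, -1.8]
finger_gap: 15.3
grip_force: 68.9
```

Call:
{"op": "step_arm", "data": {
  "delta_pos": [
    [0, 0.005, 0],
    [0, 0, -0.01],
    [0, 0, -0.01],
    [0, 0, -0.005],
    [0, 0, 0],
    [0, 0, 0]
  ],
  "spin": [0, 0, 0, 0, 0, 0]
}}

```text
time: 11.92
tool_pos: [457.7, 41.9, 74.7]
tcp_rot: [-180.0, 0.0, 9.7]
ft_force: [-1.6, -3.7, -2.1]
finger_gap: 14.7
grip_force: 69.0
```

Call:
{"op": "step_arm", "data": {
  "delta_pos": [
    [0, 0, -0.005],
    [0, 0, -0.005],
    [0, 0, 0],
    [0, 0, 0]
  ],
  "spin": [0, 0, 0, 0]
}}

```text
time: 12.42
tool_pos: [457.9, 41.9, 72.9]
tcp_rot: [-180.0, -0.0, 9.7]
ft_force: [-1.4, -3.8, 0.1]
finger_gap: 15.1
grip_force: 69.3
```

Call:
{"op": "step_arm", "data": {
  "delta_pos": [
    [0, 0, -0.005],
    [0, 0, 0],
    [0, 0, 0]
  ],
  "spin": [0, 0, 0]
}}

```text
time: 12.8
tool_pos: [458.0, 41.8, 71.9]
tcp_rot: [180.0, -0.0, 9.7]
ft_force: [-1.7, -4.4, -0.5]
finger_gap: 15.0
grip_force: 69.3
```

Call:
{"op": "step_arm", "data": {
  "delta_pos": [
    [0, 0, -0.005],
    [0, 0, -0.005],
    [0, 0, 0],
    [0, 0, 0]
  ],
  "spin": [0, 0, 0, 0]
}}

```text
time: 13.3
tool_pos: [457.9, 41.9, 69.8]
tcp_rot: [-180.0, -0.0, 9.7]
ft_force: [-0.4, -3.5, -0.2]
finger_gap: 15.2
grip_force: 69.3
```

Call:
{"op": "step_arm", "data": {
  "delta_pos": [
    [0, 0, -0.005],
    [0, 0, -0.005],
    [0, 0, 0],
    [0, 0, 0]
  ],
  "spin": [0, 0, 0, 0]
}}

```text
time: 13.8
tool_pos: [457.9, 41.9, 67.8]
tcp_rot: [-180.0, 0.0, 9.7]
ft_force: [-0.9, -5.2, -0.5]
finger_gap: 15.2
grip_force: 69.2
```

Call:
{"op": "step_arm", "data": {
  "delta_pos": [
    [0, 0, -0.005],
    [0, 0, -0.005],
    [0, 0, 0],
    [0, 0, 0]
  ],
  "spin": [0, 0, 0, 0]
}}

```text
time: 14.3
tool_pos: [457.9, 41.9, 65.8]
tcp_rot: [-180.0, 0.0, 9.7]
ft_force: [-2.2, -3.5, -1.0]
finger_gap: 14.9
grip_force: 69.2
```

Call:
{"op": "step_arm", "data": {
  "delta_pos": [
    [0, 0, -0.005],
    [0, 0, -0.005],
    [0, 0, 0],
    [0, 0, 0]
  ],
  "spin": [0, 0, 0, 0]
}}

```text
time: 14.8
tool_pos: [457.9, 41.9, 63.8]
tcp_rot: [-180.0, 0.0, 9.7]
ft_force: [-1.9, -3.1, 1.3]
finger_gap: 14.7
grip_force: 69.2
```

Nearly home (collar expected to seat at about 62).

Call:
{"op": "step_arm", "data": {
  "delta_pos": [
    [0, 0, -0.005],
    [0, 0, 0],
    [0, 0, 0]
  ],
  "spin": [0, 0, 0]
}}

```text
time: 15.18
tool_pos: [457.9, 41.9, 62.8]
tcp_rot: [-180.0, 0.0, 9.7]
ft_force: [-1.5, -4.0, 0.1]
finger_gap: 15.3
grip_force: 69.3
```

Call:
{"op": "step_arm", "data": {
  "delta_pos": [
    [0, 0, -0.005],
    [0, 0, 0],
    [0, 0, 0]
  ],
  "spin": [0, 0, 0]
}}

```text
time: 15.55
tool_pos: [457.9, 41.9, 61.9]
tcp_rot: [-180.0, 0.0, 9.7]
ft_force: [-2.7, -2.8, 1.5]
finger_gap: 14.9
grip_force: 69.5
```

Call:
{"op": "step_arm", "data": {
  "delta_pos": [
    [0, 0, -0.0025],
    [0, 0, 0],
    [0, 0, 0]
  ],
  "spin": [0, 0, 0]
}}

```text
time: 15.92
tool_pos: [457.9, 41.9, 61.5]
tcp_rot: [-180.0, 0.0, 9.7]
ft_force: [-4.7, -3.5, 2.6]
finger_gap: 15.0
grip_force: 69.6
```

Call:
{"op": "step_arm", "data": {
  "delta_pos": [
    [0, 0, -0.0025],
    [0, 0, 0],
    [0, 0, 0]
  ],
  "spin": [0, 0, 0]
}}

```text
time: 16.3
tool_pos: [457.9, 41.9, 61.1]
tcp_rot: [-180.0, 0.0, 9.7]
ft_force: [-5.2, -3.9, 4.6]
finger_gap: 14.9
grip_force: 69.8
```

Call:
{"op": "step_arm", "data": {
  "delta_pos": [
    [0, 0, -0.0025],
    [0, 0, 0],
    [0, 0, 0]
  ],
  "spin": [0, 0, 0]
}}

```text
time: 16.68
tool_pos: [457.9, 41.9, 60.7]
tcp_rot: [-180.0, 0.0, 9.7]
ft_force: [-4.9, -4.1, 6.0]
finger_gap: 14.6
grip_force: 69.9
```

Collar is seated: the force rises at the gasket's 4 N/mm from z≈62. I'll ease the side load and release.

Call:
{"op": "step_arm", "data": {
  "delta_pos": [
    [-0.002, -0.001, 0.002],
    [0, 0, 0],
    [0, 0, 0]
  ],
  "spin": [0, 0, 0]
}}

```text
time: 17.05
tool_pos: [457.8, 41.8, 61.0]
tcp_rot: [-180.0, -0.0, 9.7]
ft_force: [-2.0, -1.7, 4.2]
finger_gap: 15.1
grip_force: 69.8
```

Call:
{"op": "step_arm", "data": {
  "delta_pos": [
    [0, 0, 0],
    [0, 0, 0],
    [0, 0, 0],
    [0, 0, 0],
    [0, 0, 0],
    [0, 0, 0],
    [0, 0, 0],
    [0, 0, 0]
  ],
  "spin": [0, 0, 0, 0, 0, 0, 0, 0],
  "gripper": 1
}}

```text
time: 18.05
tool_pos: [457.5, 41.7, 60.8]
tcp_rot: [-180.0, -0.0, 9.7]
ft_force: [-0.4, 0.3, 0.3]
finger_gap: 85.4
grip_force: 0.0
```

Call:
{"op": "step_arm", "data": {
  "delta_pos": [
    [0, 0, 0.05],
    [0, 0, 0.1],
    [0, 0, 0.15],
    [0, 0, 0.2],
    [0.02, -0.15, 0.02],
    [0.03, -0.25, 0],
    [0.03, -0.25, 0],
    [0.03, -0.25, 0]
  ],
  "spin": [0, 0, 0, 0, 0, 0, 0, 0]
}}

```text
time: 19.05
tool_pos: [479.8, -140.0, 165.9]
tcp_rot: [180.0, -0.1, 9.7]
ft_force: [1.1, 1.2, -0.6]
finger_gap: 85.3
grip_force: 0.0
```

Call:
{"op": "step_arm", "data": {
  "delta_pos": [
    [0.03, -0.25, 0],
    [0.03, -0.25, 0],
    [0.043, -0.171, 0],
    [0, 0, 0],
    [0, 0, 0],
    [0, 0, 0]
  ],
  "spin": [0, 0, 0, 0, 0, 0]
}}

```text
time: 19.8
tool_pos: [500.1, -271.4, 165.0]
tcp_rot: [-180.0, -0.0, 9.7]
ft_force: [-0.1, -0.4, -0.1]
finger_gap: 85.6
grip_force: 0.0
```

```bash
python3 - <<'E'
from h import *
s=snap('side','side3'); t=snap('top','top3')
print(r.sense()['tool_pos'])
def c(i,x,y,w,h,k): return cv2.resize(i[y:y+h,x:x+w],None,fx=k,fy=k,interpolation=cv2.INTER_CUBIC)
cv2.imwrite('pics/c5.png',np.hstack([c(s['pixels'],260,220,80,110,5),c(t['pixels'],250,190,80,110,5)]))
E
```

```text
[ 500.23297704 -271.5566764   165.01596669]
```

View pics/c5.png

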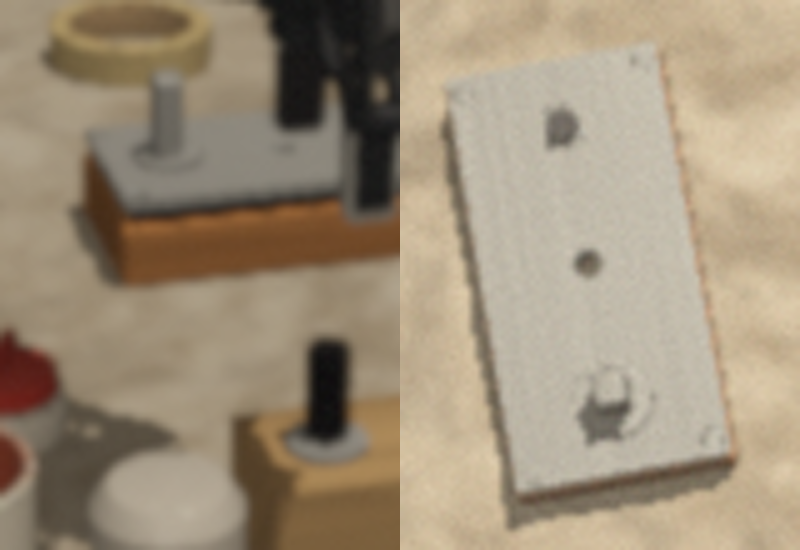

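The pin stands upright with its collar flat on the plate (side crop 165,155; top crop 612,400). The bolt is untouched in its well.

Call:
{"op": "step_arm", "data": {
  "delta_pos": [
    [0, -0.004, -0.1],
    [0, 0, -0.1],
    [0, 0, -0.1],
    [0, 0, -0.1],
    [0, 0, -0.07],
    [0, 0, -0.035],
    [0, 0, 0],
    [0, 0, 0]
  ],
  "spin": [0, 0, 0, 0, 0, 0, 0, 0]
}}

```text
time: 20.9
tool_pos: [500.7, -273.7, 64.7]
tcp_rot: [179.9, -0.1, 9.7]
ft_force: [0.3, 0.2, 0.6]
finger_gap: 85.4
grip_force: 0.0
```

Call:
{"op": "step_arm", "data": {
  "delta_pos": [
    [0, 0, 0],
    [0, 0, 0],
    [0, 0, 0],
    [0, 0, 0],
    [0, 0, 0],
    [0, 0, 0],
    [0, 0, 0],
    [0, 0, 0]
  ],
  "spin": [0, 0, 0, 0, 0, 0, 0, 0],
  "gripper": -1,
  "squeeze": 20
}}

```text
time: 21.9
tool_pos: [500.2, -273.4, 63.9]
tcp_rot: [180.0, -0.0, 9.7]
ft_force: [-0.5, 1.3, 2.8]
finger_gap: 17.5
grip_force: 20.5
```

Call:
{"op": "step_arm", "data": {
  "delta_pos": [
    [0, 0, 0],
    [0, 0, 0],
    [0, 0, 0],
    [0, 0, 0.05],
    [0, 0, 0.1],
    [0, 0, 0.15],
    [0, 0, 0.15],
    [0, 0, 0.05]
  ],
  "spin": [0, 0, 0, 0, 0, 0, 0, 0],
  "squeeze": 70
}}

```text
time: 22.9
tool_pos: [501.5, -274.3, 167.4]
tcp_rot: [179.8, -0.2, 9.7]
ft_force: [0.7, 0.2, -0.9]
finger_gap: 16.4
grip_force: 68.2
```

Call:
{"op": "step_arm", "data": {
  "delta_pos": [
    [0.007, 0.1, 0],
    [0.017, 0.25, 0],
    [0.017, 0.25, 0],
    [0.017, 0.25, 0],
    [0.017, 0.25, 0],
    [0.017, 0.25, 0],
    [0.012, 0.2, 0],
    [0.003, 0.08, 0]
  ],
  "spin": [0, 0, 0, 0, 0, 0, 0, 0]
}}

```text
time: 23.9
tool_pos: [520.0, 55.5, 162.3]
tcp_rot: [-179.9, 0.1, 9.8]
ft_force: [0.4, -0.2, -1.3]
finger_gap: 16.2
grip_force: 68.4
```

Call:
{"op": "step_arm", "data": {
  "delta_pos": [
    [0, 0, 0],
    [0, 0, 0],
    [0, 0, 0],
    [0, 0, 0]
  ],
  "spin": [0, 0, 0, 0]
}}

```text
time: 24.4
tool_pos: [521.6, 51.7, 163.8]
tcp_rot: [180.0, -0.0, 9.6]
ft_force: [0.5, -0.5, -1.1]
finger_gap: 16.4
grip_force: 68.4
```

```bash
python3 - <<'E'
from h import *
s=snap('side','side4'); 
d=r.sense();print(d['tool_pos'],d['tcp_rot'],d['ft_force'])
g=d['tool_pos']; print(proj(s,g-[0,0,12]),proj(s,g-[0,0,44]))
def c(i,x,y,w,h,k): return cv2.resize(i[y:y+h,x:x+w],None,fx=k,fy=k,interpolation=cv2.INTER_CUBIC)
cv2.imwrite('pics/c6.png',c(s['pixels'],265,175,100,100,6))
E
```

```text
[521.60912351  51.89054425 163.83000736] [ 1.79995732e+02 -4.58734280e-03  9.59062538e+00] [ 0.05736399 -0.34471455 -0.23240298]
(np.float64(317.02563486142645), np.float64(212.52682313382968)) (np.float64(316.8091374509393), np.float64(224.0251672822655))
```

View pics/c6.png

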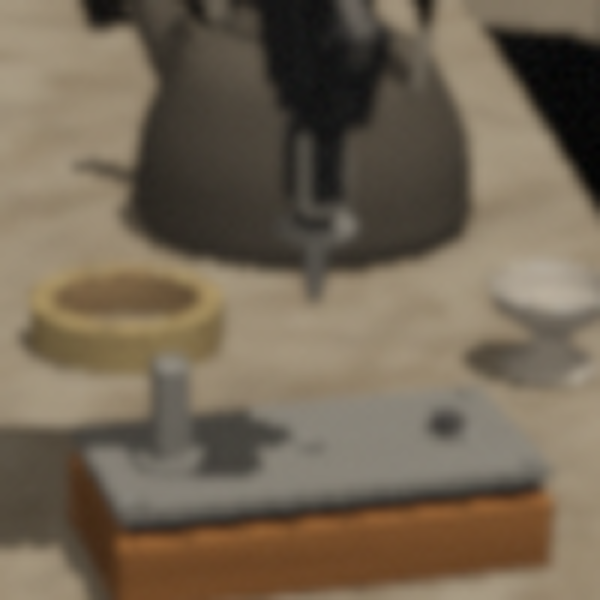

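The bolt hangs straight; its tip in the crop is at (314,298), matching the projected position. Descending over the small hole.

Call:
{"op": "step_arm", "data": {
  "delta_pos": [
    [0, 0.003, -0.08],
    [0, 0, -0.1],
    [0, 0, -0.07],
    [0, 0, -0.035],
    [0, 0, -0.025],
    [0, 0, -0.02],
    [0, 0, 0],
    [0, 0, 0]
  ],
  "spin": [0, 0, 0, 0, 0, 0, 0, 0]
}}

```text
time: 25.45
tool_pos: [521.9, 53.3, 98.3]
tcp_rot: [180.0, -0.0, 9.7]
ft_force: [0.0, 0.1, -0.1]
finger_gap: 16.1
grip_force: 68.4
```

Call:
{"op": "step_arm", "data": {
  "delta_pos": [
    [0, 0, -0.005],
    [0, 0, -0.005],
    [0, 0, -0.005],
    [0, 0, 0],
    [0, 0, 0]
  ],
  "spin": [0, 0, 0, 0, 0]
}}

```text
time: 26.08
tool_pos: [521.5, 53.3, 94.8]
tcp_rot: [-180.0, 0.0, 9.7]
ft_force: [0.1, 0.1, -1.0]
finger_gap: 16.1
grip_force: 68.4
```

Call:
{"op": "step_arm", "data": {
  "delta_pos": [
    [0, 0, -0.005],
    [0, 0, -0.005],
    [0, 0, 0],
    [0, 0, 0]
  ],
  "spin": [0, 0, 0, 0]
}}

```text
time: 26.58
tool_pos: [521.5, 53.2, 92.8]
tcp_rot: [-180.0, 0.0, 9.7]
ft_force: [0.1, -0.1, -1.1]
finger_gap: 16.7
grip_force: 68.4
```

Call:
{"op": "step_arm", "data": {
  "delta_pos": [
    [0, -0.003, -0.005],
    [0, 0, -0.005],
    [0, 0, 0],
    [0, 0, 0]
  ],
  "spin": [0, 0, 0, 0]
}}

```text
time: 27.08
tool_pos: [521.5, 52.6, 90.8]
tcp_rot: [180.0, -0.0, 9.7]
ft_force: [-0.1, 0.7, -1.2]
finger_gap: 16.4
grip_force: 68.4
```

Call:
{"op": "step_arm", "data": {
  "delta_pos": [
    [0, 0, -0.005],
    [0, 0, -0.005],
    [0, 0, -0.005],
    [0, 0, 0],
    [0, 0, 0]
  ],
  "spin": [0, 0, 0, 0, 0]
}}

```text
time: 27.7
tool_pos: [521.5, 52.7, 87.8]
tcp_rot: [-180.0, 0.0, 9.7]
ft_force: [0.4, -0.2, -0.5]
finger_gap: 16.3
grip_force: 68.4
```

Call:
{"op": "step_arm", "data": {
  "delta_pos": [
    [0, 0, -0.005],
    [0, 0, -0.005],
    [0, 0, -0.005],
    [0, 0, 0],
    [0, 0, 0]
  ],
  "spin": [0, 0, 0, 0, 0]
}}

```text
time: 28.32
tool_pos: [521.5, 52.6, 84.8]
tcp_rot: [180.0, 0.0, 9.7]
ft_force: [1.0, -0.3, -1.2]
finger_gap: 16.5
grip_force: 68.4
```

Call:
{"op": "step_arm", "data": {
  "delta_pos": [
    [0, 0, -0.005],
    [0, 0, -0.005],
    [0, 0, -0.005],
    [0, 0, 0],
    [0, 0, 0]
  ],
  "spin": [0, 0, 0, 0, 0]
}}

```text
time: 28.95
tool_pos: [521.5, 52.6, 81.8]
tcp_rot: [-180.0, 0.0, 9.7]
ft_force: [0.2, -0.9, -0.7]
finger_gap: 16.4
grip_force: 68.4
```

Call:
{"op": "step_arm", "data": {
  "delta_pos": [
    [0, 0, -0.005],
    [0, 0, -0.005],
    [0, 0, 0],
    [0, 0, 0]
  ],
  "spin": [0, 0, 0, 0]
}}

```text
time: 29.45
tool_pos: [521.5, 52.7, 79.8]
tcp_rot: [-180.0, 0.0, 9.7]
ft_force: [-0.0, 0.5, -0.5]
finger_gap: 16.1
grip_force: 68.4
```

Call:
{"op": "step_arm", "data": {
  "delta_pos": [
    [0, 0, -0.005],
    [0, 0, -0.005],
    [0, 0, 0],
    [0, 0, 0]
  ],
  "spin": [0, 0, 0, 0]
}}

```text
time: 29.95
tool_pos: [521.5, 52.6, 77.8]
tcp_rot: [-180.0, 0.0, 9.7]
ft_force: [0.2, 0.6, -0.5]
finger_gap: 16.7
grip_force: 68.4
```

Call:
{"op": "step_arm", "data": {
  "delta_pos": [
    [0, 0, -0.005],
    [0, 0, -0.005],
    [0, 0, 0],
    [0, 0, 0]
  ],
  "spin": [0, 0, 0, 0]
}}

```text
time: 30.45
tool_pos: [521.5, 52.6, 75.8]
tcp_rot: [180.0, 0.0, 9.7]
ft_force: [0.4, 0.3, -0.9]
finger_gap: 16.3
grip_force: 68.4
```

Call:
{"op": "step_arm", "data": {
  "delta_pos": [
    [0, 0, -0.005],
    [0, 0, -0.005],
    [0, 0, -0.005],
    [0, 0, 0],
    [0, 0, 0]
  ],
  "spin": [0, 0, 0, 0, 0]
}}

```text
time: 31.08
tool_pos: [521.5, 52.6, 72.8]
tcp_rot: [-180.0, 0.0, 9.7]
ft_force: [-0.1, 0.6, -0.5]
finger_gap: 16.7
grip_force: 68.4
```

Call:
{"op": "step_arm", "data": {
  "delta_pos": [
    [0, 0, -0.005],
    [0, 0, -0.005],
    [0, 0, -0.005],
    [0, 0, 0],
    [0, 0, 0]
  ],
  "spin": [0, 0, 0, 0, 0]
}}

```text
time: 31.7
tool_pos: [521.6, 52.7, 69.8]
tcp_rot: [-180.0, -0.0, 9.7]
ft_force: [0.8, -0.0, -0.5]
finger_gap: 16.5
grip_force: 68.4
```

Call:
{"op": "step_arm", "data": {
  "delta_pos": [
    [0, 0, -0.005],
    [0, 0, -0.005],
    [0, 0, -0.005],
    [0, 0, 0],
    [0, 0, 0]
  ],
  "spin": [0, 0, 0, 0, 0]
}}

```text
time: 32.33
tool_pos: [521.6, 52.7, 66.8]
tcp_rot: [-180.0, -0.0, 9.7]
ft_force: [0.3, -0.6, -1.4]
finger_gap: 16.4
grip_force: 68.4
```

Call:
{"op": "step_arm", "data": {
  "delta_pos": [
    [0, 0, -0.005],
    [0, 0, -0.005],
    [0, 0, -0.005],
    [0, 0, 0],
    [0, 0, 0]
  ],
  "spin": [0, 0, 0, 0, 0]
}}

```text
time: 32.95
tool_pos: [521.5, 52.6, 63.8]
tcp_rot: [180.0, -0.0, 9.7]
ft_force: [0.2, -0.3, -1.2]
finger_gap: 16.1
grip_force: 68.4
```

Call:
{"op": "step_arm", "data": {
  "delta_pos": [
    [0, 0, -0.005],
    [0, 0, -0.0025],
    [0, 0, 0],
    [0, 0, 0]
  ],
  "spin": [0, 0, 0, 0]
}}

```text
time: 33.45
tool_pos: [521.5, 52.7, 62.3]
tcp_rot: [-180.0, 0.0, 9.7]
ft_force: [-0.4, 0.3, -1.5]
finger_gap: 16.2
grip_force: 68.4
```

Call:
{"op": "step_arm", "data": {
  "delta_pos": [
    [0, 0, -0.0025],
    [0, 0, -0.0025],
    [0, 0, 0],
    [0, 0, 0]
  ],
  "spin": [0, 0, 0, 0]
}}

```text
time: 33.95
tool_pos: [521.6, 52.7, 61.5]
tcp_rot: [180.0, -0.0, 9.7]
ft_force: [-0.9, -0.9, 1.7]
finger_gap: 16.8
grip_force: 68.4
```

Call:
{"op": "step_arm", "data": {
  "delta_pos": [
    [0, 0, -0.0025],
    [0, 0, 0],
    [0, 0, 0]
  ],
  "spin": [0, 0, 0]
}}

```text
time: 34.33
tool_pos: [521.6, 52.7, 61.0]
tcp_rot: [180.0, -0.0, 9.7]
ft_force: [-2.1, 0.8, 3.1]
finger_gap: 16.5
grip_force: 68.5
```

Collar seated. Releasing, then lifting clear to check.

Call:
{"op": "step_arm", "data": {
  "delta_pos": [
    [0, 0, -0.001],
    [0, 0, 0],
    [0, 0, 0],
    [0, 0, 0],
    [0, 0, 0],
    [0, 0, 0],
    [0, 0, 0],
    [0, 0, 0]
  ],
  "spin": [0, 0, 0, 0, 0, 0, 0, 0],
  "gripper": 1
}}

```text
time: 35.33
tool_pos: [521.5, 52.6, 60.6]
tcp_rot: [180.0, 0.0, 9.7]
ft_force: [0.0, -0.3, -0.1]
finger_gap: 85.2
grip_force: 0.0
```

Call:
{"op": "step_arm", "data": {
  "delta_pos": [
    [0, 0, 0.05],
    [0, 0, 0.1],
    [0, 0, 0.15],
    [0, 0, 0.2],
    [0, 0, 0.1],
    [0, -0.2, 0.05],
    [0, -0.2, 0],
    [0, -0.2, 0]
  ],
  "spin": [0, 0, 0, 0, 0, 0, 0, 0]
}}

```text
time: 36.33
tool_pos: [521.8, -68.5, 191.9]
tcp_rot: [180.0, -0.1, 9.7]
ft_force: [0.8, -0.0, 0.3]
finger_gap: 85.5
grip_force: 0.0
```

Call:
{"op": "step_arm", "data": {
  "delta_pos": [
    [0, -0.2, 0],
    [0, 0, 0],
    [0, 0, 0],
    [0, 0, 0]
  ],
  "spin": [0, 0, 0, 0]
}}

```text
time: 36.83
tool_pos: [521.6, -106.4, 190.8]
tcp_rot: [-180.0, -0.0, 9.7]
ft_force: [-0.1, -0.1, -0.7]
finger_gap: 85.6
grip_force: 0.0
```

```bash
python3 - <<'E'
from h import *
s=snap('side','side5'); t=snap('top','top5')
def c(i,x,y,w,h,k): return cv2.resize(i[y:y+h,x:x+w],None,fx=k,fy=k,interpolation=cv2.INTER_CUBIC)
cv2.imwrite('pics/c7.png',np.hstack([c(s['pixels'],265,215,100,110,4),c(t['pixels'],250,190,80,110,4)]))
E
```

```text
(no output)
```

View pics/c7.png

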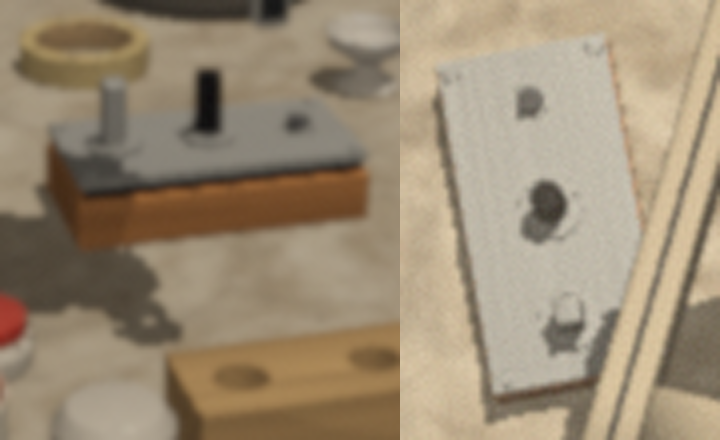

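Pin (110,145) and bolt (207,135) both stand upright with their collars flat on the plate, the stand is empty, and the gripper is clear.

```bash
python3 -c "
from bench import r
print(r.hand_in())"
```

```text
the job is handed in; nothing more can be done
None
```

The strap is back in line; the drift pin and then the bolt were pushed fully home and left standing with collars on the plate, no force reading at the checks exceeded about 10 N, and the job was handed in at about 37 s.

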